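# Present a carburettor slide to the inspection camera

## Task

One of the two throttle slides in the carburettor has its cap standing proud: press that cap fully home while the slide is still in its bore, then draw the slide out. Show its underside squarely to the inspection camera, in line with the line of sight and about 100 mm straight out from the lens, and finish still holding it there steadily, not put down or let go. Never touch the camera, and leave the other slide and the parts on the bench where they are.

Things in the scene. Friction and masses are not known exactly. Their poses are not given: they have to be found in the camera images.
- carb: Twin carburettor, aluminium, fixed on a steel plate 100 x 160 x 12 mm. Block 66 (x) x 136 (y) mm, flat top 74 mm above the bench. Two vertical blind bores 32 mm wide, 36 deep (floor at z = 38 mm), at x = 0, y = +37 and -37 mm. Throats stick out 16 mm (-x) and 12 mm (+x) below the top. Origin: plate underside centre on the bench, z up, y along the bores.
- slide: Throttle slide to show: steel cylinder 30 mm wide, 74 mm long, about 0.1 kg, loose and upright in either bore, its top 38 mm above the block's top. Unlike its twin, its black cap stands 7 to 10 mm proud on a white stem. Origin: centre of flat underside (the thin brass needle 16 mm below it is for looks only); z along its axis to the cap, cap seat at z = 74 mm.
- retainer (a joint): Cap on the slide: black disc 20 mm wide, 8 mm thick, moving along the slide's axis. Value: gap in m from the slide's top face to the cap's underside; 0 fully home, at most 0.012, starts at 0.007 to 0.010. Resists with about 5 N (no spring), stays where left, stops dead at 0 with the cap's top 82 mm above the slide's underside.
- other_slide: The twin slide in the other bore, same size, its cap already home. Origin and axes alike. Leave it in its bore.
- camera_head: Inspection camera: grey box with black lens barrel 34 mm wide on a low fixed stand (base 100 x 90 mm), looking up at a slant 30 degrees from vertical, roughly towards the robot. Origin: centre of the lens glass, 115 mm above the bench; z is the line of sight, out of the lens.
- focus (a point): Point in empty air 100 mm straight out from the lens glass on the line of sight, 202 mm above the bench; its z is the line of sight, out of the lens. The slide's underside centre belongs here, slide z along this z (cap end away from the lens). The turn of the slide about its own axis does not matter.
- camera: Fixed stand of the camera, carrying its head: steel base 100 x 90 x 12 mm. Origin on the bench straight below the lens glass; -x is the side it looks to; the base reaches from x = -20 to +80 mm.
- float_bowl: Bystander: open aluminium float bowl 80 x 62 x 26 mm. Origin under its centre.
- float_pair: Bystander: two off-white floats on a brass bracket, 28 x 66 x 18 mm. Origin under its centre.
- chamber_cover: Bystander: black plastic cover 56 x 57 x 22 mm. Origin under its centre.
- intake_ring: Bystander: aluminium ring 52 mm wide, 28 mm high. Origin under its centre.
- screwdriver: Bystander: screwdriver 170 mm long, lying along its x.
- hex_keys: Bystander: red holder 30 x 70 x 22 mm with hex keys up to 100 mm long pointing along its x.
- jet_dish: Bystander: round steel dish with brass jets, 84 mm wide, 18 mm high.

How it is judged:
By the outcome, as a careful person would: the job done as asked, in the order asked, and still so for the second after the job is handed in, while the arm keeps its last pose, push and grip.
It also fails if it takes over 45 s, if anything falls off the work surface, if the arm or the gripper's body presses on something with over 40 N, if the wrist force passes 120 N, or if a joint passes its speed limit or range.

## Robot

A 7-joint arm with a two-finger parallel gripper is mounted at the origin on the work surface. World frame = base frame: x ahead of the robot, y to its left, z up, the work surface at z = 0. Lengths are in mm, angles in rad, forces in N, time in s.
With the tool pointing down it reaches from about 425 to 875 mm from the base axis. Payload 4.7 kg.
Tool frame: the origin (TCP) lies on the centre line of the jaws, within the pads' length; the fingertips stand 25 mm ahead of it and the grasp point (between the pads) lies 6 mm ahead of it (env.tcp_to_tips is the distance from the TCP to the fingertips, in mm); z points along the fingers, x is the direction in which the jaws open and shut, and the axes are right-handed (so a half turn about z gives the same grasp; the last joint's range is limited). The gripper opens to 87 mm and grips with 3 to 60 N. Pads are 19 mm wide; open, the fingers measure 117 mm over their backs; the gripper's body (75 mm by 190 mm) begins 51 mm behind the grasp point.
Start: joints at [-1.269, 0.321, -0.07, 1.45, 0.023, 1.371, -0.057], TCP at [184.526, 623.278, 222.987] pointing down, gripper open.
Joint ranges: [-2.86, 2.86], [-0.3, 2.09], [-1.38, 1.24], [0.06, 2.45], [-1.56, 4.7], [0.09, 2.05], [-2.69, 2.69]. Speed limits (rad/s): [2.57, 2.57, 3.14, 3.14, 3.14, 3.14, 3.14].

## Interface

Orientations are given as [roll, pitch, yaw] about the fixed x, y, z axes, in that order (R = Rz(yaw) Ry(pitch) Rx(roll)).
In Python, from plant import env, capture, workorder, recognise gives the robot as it stands. The module is installed in compiled form; this text tells all that it offers.
- The arm moves only by the tool step_arm, never from a script. Its argument "increments" is a list of rows, each a list of 3 entries, a list of its own where there are three numbers: the gripper command: -1 is fully open, 1 is shut, values between are in proportion, then the shift along the tool's x, y, z in mm, then the turn, a rotation vector about the tool's x, y, z in degrees. A call has 1 to 20 rows; each row shifts and turns the commanded pose from where the row before left it, along the tool's axes as they then stand; what a row does not reach is not made up. A row lasts 1/12 s, in which the tool goes at most 41.7 mm and 7.16 degrees, less where a joint would pass 70% of its speed; a pose out of reach is approached as far as the arm can. A call is refused whole if a number of a shift passes 41.7 or a number of a turn 7.16, either way. A call with a gripper value outside its range is refused whole. The fingers move at their own pace and stop on an object; the grip force is fixed at half the most. Time passes only in rows, so rows that do not move let the fingers close. It gives the time, the measured TCP pose, the force and the opening at its end, in the units of the state.
- env.get_obs(): the state, without advancing time (a new reading comes with each control period).
- capture(name): name is "scene" or "top" or "wrist"; returns a dict with "image" (420x560x3 uint8, blue, green, red), "vertical_fov" (degrees; the focal length in pixels is half the picture's height over the tangent of half this angle, whatever the lens; pixels are square), "cx", "cy" (the principal point, pixels), "eye" and "rotation" of the camera in the world. Camera axes: x right, y up, looking along -z (the intrinsics and any distortion apply to the point x, -y, -z); pixel columns grow to the right and rows downward; lengths in mm; the calibration is good to about 2 mm. A picture is of the moment at which its call begins. There is no depth.
- workorder.job_done(): hands the job in, once; it reports no verdict.
Trained networks look in a picture, given as the dict that the camera call returned (one of the last four; its "shot" number tells which), for a name from the list of things; names that differ only in an ending like _2 or _b are one class to them, and where a whole thing is asked for, a point or a joint stands for the part that bears it (a point fixed in the world has none). Each returns a list of dicts, best first, with "confidence" (0 to 1); they miss things now and then, are a little off and sometimes report something else, mostly with a low value. They report only what shows in the picture. A call takes as long as a camera call.
- recognise(picture, target): "bbox" ([left, top, right, bottom] in pixels, round what is visible of it).
The state is a dict: "t": time; "qpos": joint angles; "dq": joint speeds; "joint_torque": joint torques, N m; "ee_pos": TCP position; "tcp_rot": TCP orientation; "ft_force": force on the tool from outside, world axes, zero at the start; "ft_torque": the same for the moment, N m; "gripper_width": finger opening in mm.
Only numpy, scipy, OpenCV 4.12 (cv2) and the standard library are available. Lean on these libraries where they do the work, as an engineer would, in place of code of your own. Each camera call takes 0.05 s, during which the arm holds its last target. There are 200 camera calls.

## Working session

There is one attempt and no reset: what is moved stays moved. The work goes in short steps, Python scripts to look and compute and a tool call to move; the robot and the scene stay as the last step left them, time stands still between calls to the robot, and variables do not carry over. Pictures are saved under pics/ and viewed, about 8 in all and at most 12, crops included, and the job is handed in when it is done.

Besides the shell and the picture viewer there is one more tool, called after "Emit:" as name(argument=value, ...) on one line, values as JSON. step_arm: Moves the arm, as the interface text tells. Its arguments: {"type":"object","properties":{"increments":{"type":"array","items":{"type":"array"}}},"required":["increments"]}

```bash
mkdir -p pics; cat > h.py <<'E'
import numpy as np, cv2
from scipy.spatial.transform import Rotation as R
from plant import env, capture, workorder, recognise
def f(p): return p["image"].shape[0]/2/np.tan(np.radians(p["vertical_fov"])/2)
def ray(p,u,v):
    d=np.array([(u-p["cx"])/f(p),-(v-p["cy"])/f(p),-1]); d=np.array(p["rotation"])@d
    return np.array(p["eye"]),d/np.linalg.norm(d)
def atz(p,u,v,z):
    e,d=ray(p,u,v); return e+d*(z-e[2])/d[2]
def proj(p,X):
    c=np.array(p["rotation"]).T@(np.array(X,float)-p["eye"]); return np.array([p["cx"]-f(p)*c[0]/c[2],p["cy"]+f(p)*c[1]/c[2]])
def tri(rs):
    A=0;b=0
    for e,d in rs:
        M=np.eye(3)-np.outer(d,d);A=A+M;b=b+M@e
    return np.linalg.solve(A,b)
E
cat > a.py <<'E'
from h import *
o=env.get_obs();print({k:np.round(v,3) for k,v in o.items()})
for n in ["scene","top"]:
    p=capture(n);cv2.imwrite(f"pics/{n}0.png",p["image"])
    print(n,[k for k in p],p["vertical_fov"],p["cx"],p["cy"],np.round(p["eye"]),np.round(p["rotation"],3).tolist())
    if "distortion" in p: print(p["distortion"])
    for t in ["carb","slide","retainer","other_slide","camera_head","camera","float_bowl","float_pair","chamber_cover","intake_ring","screwdriver","hex_keys","jet_dish"]:
        print(t,[(np.round(r["bbox"]).tolist(),round(r["confidence"],2)) for r in recognise(p,t)[:3]])
E
python3 a.py
```

```text
{'t': np.float64(0.0), 'qpos': array([-1.269,  0.322, -0.07 ,  1.452,  0.023,  1.371, -0.057]), 'dq': array([-0.   , -0.001, -0.   ,  0.   ,  0.001, -0.   ,  0.   ]), 'joint_torque': array([ 0.0000e+00, -4.9129e+01, -4.0400e-01, -3.1254e+01, -6.4000e-02,
        4.3000e-02,  0.0000e+00]), 'ee_pos': array([184.378, 622.735, 221.873]), 'tcp_rot': array([3.141e+00, 2.000e-03, 1.283e+00]), 'ft_force': array([0.707, 0.685, 0.28 ]), 'ft_torque': array([-0.043, -0.007, -0.014]), 'gripper_width': np.float64(86.76)}
scene ['image', 'vertical_fov', 'cx', 'cy', 'eye', 'rotation', 'shot'] 52.041579272079524 282.3014425606698 209.03011182195453 [1352.   29.  756.] [0.923, 0.0, 1.654]
carb [([345.0, 234.0, 414.0, 280.0], 0.73)]
slide [([356.0, 222.0, 374.0, 247.0], 0.66)]
retainer []
other_slide [([390.0, 229.0, 405.0, 251.0], 0.78), ([277.0, 292.0, 305.0, 313.0], 0.43), ([206.0, 237.0, 231.0, 285.0], 0.38)]
camera_head [([207.0, 235.0, 234.0, 285.0], 0.59)]
camera [([198.0, 233.0, 246.0, 303.0], 0.87)]
float_bowl [([286.0, 224.0, 318.0, 249.0], 0.58)]
float_pair [([290.0, 259.0, 311.0, 276.0], 0.
[... 472 characters left out ...]
 [0.223, 0.005, -1.507]
carb [([190.0, 185.0, 242.0, 220.0], 0.82)]
slide [([219.0, 196.0, 230.0, 205.0], 0.43)]
retainer []
other_slide [([262.0, 193.0, 285.0, 202.0], 0.16)]
camera_head [([321.0, 172.0, 345.0, 190.0], 0.76)]
camera [([318.0, 170.0, 348.0, 205.0], 0.84)]
float_bowl [([258.0, 217.0, 283.0, 244.0], 0.6), ([274.0, 158.0, 289.0, 180.0], 0.56)]
float_pair []
chamber_cover [([273.0, 161.0, 288.0, 178.0], 0.85), ([194.0, 188.0, 208.0, 199.0], 0.17)]
intake_ring [([266.0, 263.0, 276.0, 273.0], 0.65), ([264.0, 195.0, 285.0, 204.0], 0.57)]
screwdriver [([138.0, 247.0, 190.0, 268.0], 0.75)]
hex_keys [([372.0, 269.0, 417.0, 296.0], 0.93)]
jet_dish [([392.0, 234.0, 418.0, 258.0], 0.78)]
```

```bash
cat >> h.py <<'E'
_cap=capture
def capture(n):
    p=dict(_cap(n)); p["raw"]=None; p.pop("raw"); p["rotation"]=p["rotation"] ; return p
def rot(p): return R.from_euler("xyz",p["rotation"]).as_matrix()
def ray(p,u,v):
    d=np.array([(u-p["cx"])/f(p),-(v-p["cy"])/f(p),-1]); d=rot(p)@d
    return np.array(p["eye"]),d/np.linalg.norm(d)
def proj(p,X):
    c=rot(p).T@(np.array(X,float)-p["eye"]); return np.array([p["cx"]-f(p)*c[0]/c[2],p["cy"]+f(p)*c[1]/c[2]])
E
sed -i '/^_cap/,/^    p=dict/d' h.py
cat > b.py <<'E'
from h import *
s=capture("scene");t=capture("top")
cv2.imwrite("pics/s1.png",cv2.resize(s["image"][180:320,130:460],None,fx=2.4,fy=2.4,interpolation=cv2.INTER_CUBIC))
cv2.imwrite("pics/t1.png",cv2.resize(t["image"][150:280,130:360],None,fx=3.4,fy=3.4,interpolation=cv2.INTER_CUBIC))
for n,ps,pt in [("slidetop",(365,224),(225,200)),("camhead",(220,245),(333,181)),("carb",(380,257),(216,203)),("other",(397,231),(0,0)),("cover",(290,302),(281,170)),("ring",(298,208),(271,268)),("camera",(222,290),(333,188)),("bowl",(302,237),(270,230))]:
    print(n,"s z=74,0",np.round(atz(s,*ps,74)),np.round(atz(s,*ps,0)),"t",np.round(atz(t,*pt,74)),np.round(atz(t,*pt,0)),"tri",np.round(tri([ray(s,*ps),ray(t,*pt)])))
E
python3 b.py; tail -15 h.py
```

```text
slidetop s z=74,0 [498. 166.  74.] [405. 181.   0.] t [566. 156.  74.] [584. 166.   0.] tri [555. 154. 120.]
camhead s z=74,0 [ 606. -181.   74.] [ 525. -204.    0.] t [ 647. -171.   74.] [ 669. -178.    0.] tri [ 639. -170.  104.]
carb s z=74,0 [616. 192.  74.] [536. 210.   0.] t [555. 183.  74.] [572. 194.   0.] tri [566. 197.  27.]
other s z=74,0 [519. 243.  74.] [429. 266.   0.] t [1211.  976.   74.] [1261. 1027.    0.] tri [871. 364. 521.]
cover s z=74,0 [766.  -4.  74.] [702.  -8.   0.] t [672.  -9.  74.] [695.  -7.   0.] tri [697.  -7.  -6.]
ring s z=74,0 [445.  -5.  74.] [347.  -9.   0.] t [368.   2.  74.] [375.   4.   0.] tri [374.  -2.  21.]
camera s z=74,0 [ 745. -149.   74.] [ 679. -168.    0.] t [ 625. -172.   74.] [ 645. -178.    0.] tri [ 653. -178.  -29.]
bowl s z=74,0 [561.  11.  74.] [475.   9.   0.] t [482.  12.  74.] [495.  15.   0.] tri [492.  12.  15.]
def atz(p,u,v,z):
    e,d=ray(p,u,v); return e+d*(z-e[2])/d[2]
def proj(p,X):
    c=np.array(p["rotation"]).T@(np.array(X,float)-p["eye"]); return np.array([p["cx"]-f(p)*c[0]/c[2],p["cy"]+f(p)*c[1]/c[2]])
def tri(rs):
    A=0;b=0
    for e,d in rs:
        M=np.eye(3)-np.outer(d,d);A=A+M;b=b+M@e
    return np.linalg.solve(A,b)
def rot(p): return R.from_euler("xyz",p["rotation"]).as_matrix()
def ray(p,u,v):
    d=np.array([(u-p["cx"])/f(p),-(v-p["cy"])/f(p),-1]); d=rot(p)@d
    return np.array(p["eye"]),d/np.linalg.norm(d)
def proj(p,X):
    c=rot(p).T@(np.array(X,float)-p["eye"]); return np.array([p["cx"]-f(p)*c[0]/c[2],p["cy"]+f(p)*c[1]/c[2]])
```

View pics/s1.png

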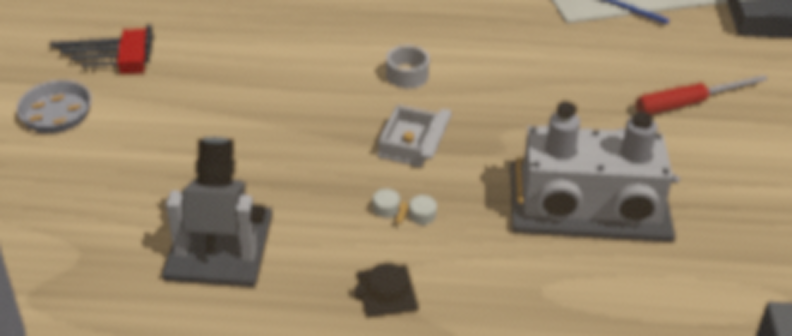

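View pics/t1.png

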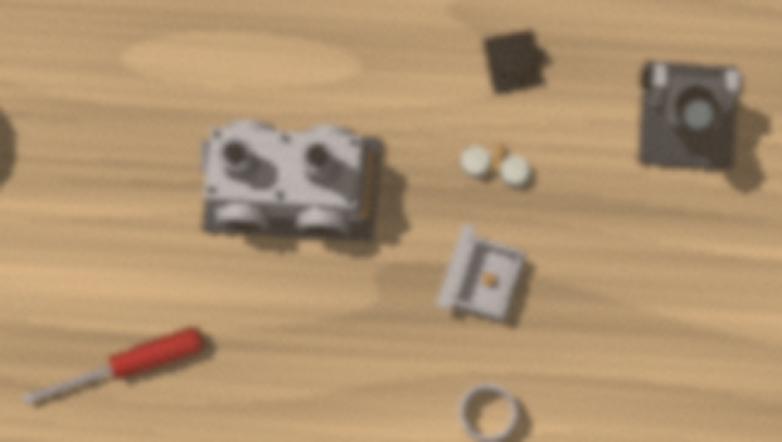

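The scene crop shows the carb at the right. The slide at crop (566,108) seems to have the proud cap, and its twin is at (640,120). The camera stands at (215,210). In the top crop the slides are at (237,155) and (319,157), and the lens is at (697,113). I'm moving the wrist over the carb.

Emit:
step_arm(increments=[[-1, [-2, 37, -6], [0, 0, 3.4]], [-1, [-3, 37, -6], [0, 0, 3.4]], [-1, [-4, 37, -6], [0, 0, 3.4]], [-1, [-4, 37, -6], [0, 0, 3.4]], [-1, [-4, 37, -6], [0, 0, 3.4]], [-1, [-4, 37, -6], [0, 0, 3.4]], [-1, [-4, 37, -6], [0, 0, 3.4]], [-1, [-4, 37, -6], [0, 0, 3.4]], [-1, [-4, 37, -6], [0, 0, 3.4]], [-1, [-4, 37, -6], [0, 0, 3.4]], [-1, [-4, 37, -6], [0, 0, 3.4]], [-1, [-4, 37, -6], [0, 0, 3.4]], [-1, [-4, 37, -6], [0, 0, 3.4]], [-1, [-4, 37, -6], [0, 0, 3.4]], [-1, [-4, 30, -6], [0, 0, 3.4]], [-1, [-4, 20, -6], [0, 0, 3.4]], [-1, [0, 0, 0], [0, 0, 6.2]], [-1, [0, 0, 0], [0, 0, 6.2]], [-1, [0, 0, 0], [0, 0, 6.2]], [-1, [0, 0, 0], [0, 0, 0]]])

```text
t: 3.17
ee_pos: [558.4, 220.8, 319.1]
tcp_rot: [-3.141, -0.0, 0.006]
ft_force: [-0.0, 0.7, -0.2]
gripper_width: 87.1
```

```bash
cat > w.py <<'E'
from h import *
import sys
n=sys.argv[1]; names=sys.argv[2].split(",")
o=env.get_obs();print({k:np.round(o[k],3).tolist() for k in ("t","ee_pos","tcp_rot","qpos","ft_force","gripper_width")})
p=capture("wrist");cv2.imwrite(f"pics/{n}.png",p["image"])
import pickle;pickle.dump({k:v for k,v in p.items()},open(f"{n}.pkl","wb"))
print(p["vertical_fov"],p["cx"],p["cy"],np.round(p["eye"]),np.round(p["rotation"],3))
for t in names:
    print(t,[(np.round(r["bbox"],1).tolist(),round(r["confidence"],2)) for r in recognise(p,t)[:3]])
E
python3 w.py w1 carb,slide,retainer,other_slide,camera_head,camera
```

```text
{'t': 3.167, 'ee_pos': [558.415, 220.789, 319.13], 'tcp_rot': [-3.141, -0.0, 0.006], 'qpos': [-0.74, 0.189, 0.378, 1.438, -0.07, 1.527, -0.359], 'ft_force': [-0.034, 0.721, -0.166], 'gripper_width': 87.086}
70.70824742031652 278.4785906331082 208.23948045440272 [558. 303. 480.] [-0.302  0.001  0.006]
carb [([251.3, 135.2, 315.2, 242.6], 0.89)]
slide [([273.3, 211.1, 295.6, 241.5], 0.64), ([294.4, 269.7, 307.8, 280.4], 0.56)]
retainer [([220.5, 265.7, 267.6, 283.0], 0.37), ([344.8, 280.5, 351.7, 284.1], 0.32)]
other_slide [([274.5, 161.9, 297.6, 189.3], 0.82), ([275.2, 210.9, 297.2, 242.7], 0.63)]
camera_head []
camera []
```

View pics/w1.png

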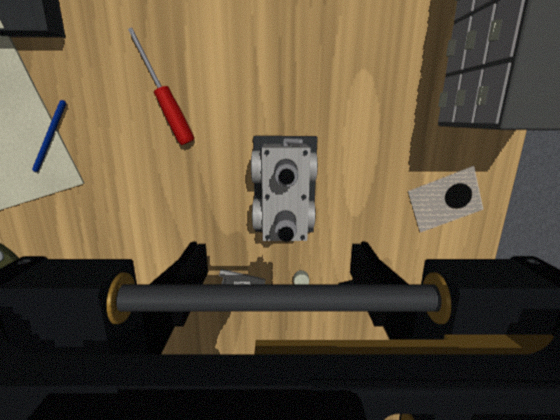

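The first wrist picture shows the carb at about (285,190). One slide is at (285,230), the lower one at smaller y, and the twin is at (286,176). I'm moving closer for a second view.

Emit:
step_arm(increments=[[-1, [0, -8, 25], [0, 0, 0]], [-1, [0, -8, 25], [0, 0, 0]], [-1, [0, -8, 25], [0, 0, 0]], [-1, [0, -6, 15], [0, 0, 0]], [-1, [0, 0, 0], [0, 0, 0]]])

```text
t: 3.93
ee_pos: [555.5, 251.9, 224.7]
tcp_rot: [3.139, 0.006, 0.012]
ft_force: [-0.2, 0.6, -0.7]
gripper_width: 87.0
```

```bash
python3 w.py w2 carb,slide,retainer,other_slide; python3 -c "
import cv2
i=cv2.imread('pics/w2.png');cv2.imwrite('pics/w2c.png',cv2.resize(i[110:310,190:390],None,fx=3,fy=3,interpolation=cv2.INTER_CUBIC))"
```

```text
{'t': 3.933, 'ee_pos': [555.464, 251.945, 224.681], 'tcp_rot': [3.139, 0.006, 0.012], 'qpos': [-0.764, 0.244, 0.353, 1.561, -0.086, 1.359, -0.39], 'ft_force': [-0.232, 0.646, -0.693], 'gripper_width': 87.047}
70.70824742031652 278.4785906331082 208.23948045440272 [556. 335. 385.] [-0.305  0.008  0.012]
carb [([250.5, 166.4, 328.9, 284.0], 0.77)]
slide [([279.4, 259.4, 305.1, 284.0], 0.92)]
retainer []
other_slide [([279.3, 201.9, 308.4, 240.5], 0.62)]
```

View pics/w2c.png

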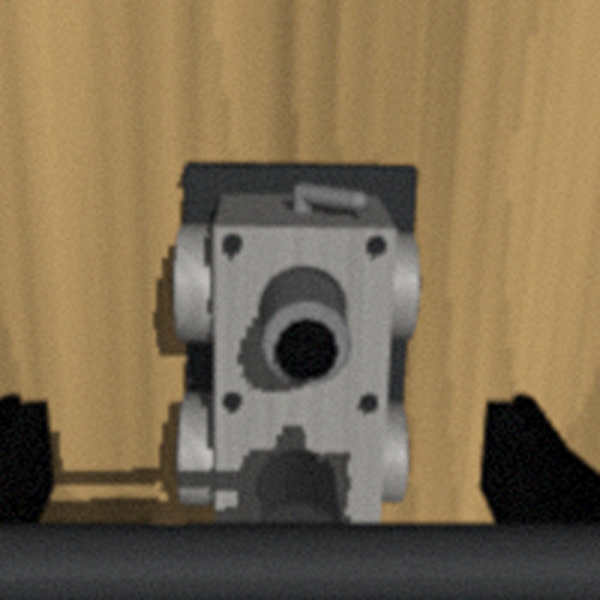

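This crop shows the twin at (307,345) with its cap concentric and seated. The other slide is hidden under the gripper bar, so I'll shift the wrist by −y to see it.

Emit:
step_arm(increments=[[-1, [0, 20, -5], [0, 0, 0]], [-1, [0, 25, -5], [0, 0, 0]], [-1, [0, 25, -5], [0, 0, 0]], [-1, [0, 10, 0], [0, 0, 0]], [-1, [0, 0, 0], [0, 0, 0]]])

```text
t: 4.6
ee_pos: [560.2, 167.3, 245.9]
tcp_rot: [-3.141, -0.003, 0.003]
ft_force: [-0.4, 0.4, 1.0]
gripper_width: 86.9
```

```bash
python3 w.py w3 carb,slide,retainer,other_slide; python3 -c "
import cv2
i=cv2.imread('pics/w3.png');cv2.imwrite('pics/w3c.png',cv2.resize(i[100:290,190:380],None,fx=3,fy=3,interpolation=cv2.INTER_CUBIC))"
```

```text
{'t': 4.6, 'ee_pos': [560.219, 167.253, 245.852], 'tcp_rot': [-3.141, -0.003, 0.003], 'qpos': [-0.689, 0.172, 0.403, 1.603, -0.068, 1.377, -0.276], 'ft_force': [-0.417, 0.357, 0.993], 'gripper_width': 86.867}
70.70824742031652 278.4785906331082 208.23948045440272 [560. 250. 406.] [-0.301 -0.002  0.003]
carb [([242.2, 94.6, 323.8, 225.9], 0.85), ([138.5, 271.4, 156.2, 281.8], 0.55)]
slide [([272.8, 185.1, 299.7, 220.6], 0.77)]
retainer [([277.6, 204.0, 292.3, 223.4], 0.74)]
other_slide [([271.0, 119.7, 304.4, 150.9], 0.75)]
```

View pics/w3c.png

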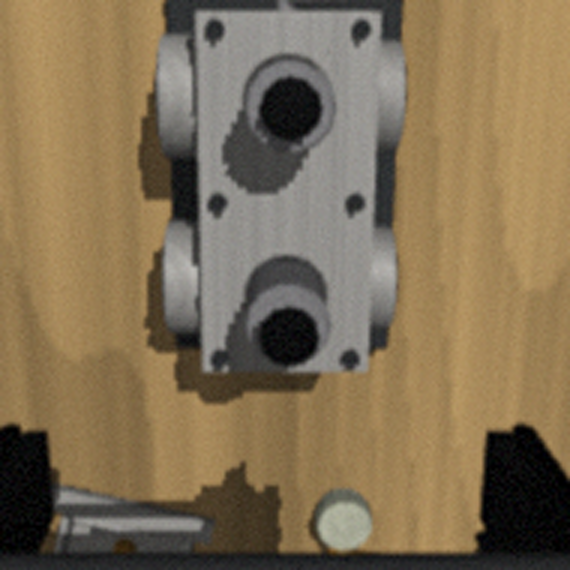

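The lower slide at crop (288,330) has its cap offset well below the slide's face, so it stands proud. The upper one at (290,104) has its cap nearly concentric, so it is home. The block's corners are at (195,10), (382,10), (202,372) and (368,372).

```bash
cat > m.py <<'E'
from h import *
import pickle
w1,w2,w3=[pickle.load(open(f"w{i}.pkl","rb")) for i in (1,2,3)]
c=lambda x,y:(190+(x-.5)/3,100+(y-.5)/3)
C=[atz(w3,*c(*q),74) for q in [(195,10),(382,10),(202,372),(368,372)]]
C=np.array(C);print("corners",np.round(C,1).tolist(),"ctr",C.mean(0).round(1))
d=(C[0]+C[1]-C[2]-C[3])/2;print("len",np.linalg.norm(d),"yaw",np.degrees(np.arctan2(-d[0],d[1])),"wid",np.linalg.norm(C[1]-C[0]),np.linalg.norm(C[3]-C[2]))
print("cap z128.5",atz(w3,*c(289,336),128.5).round(1),"face other z112",atz(w3,*c(290,104),112).round(1),"cap other z120",atz(w3,*c(290,110),120).round(1))
# precise centroid of black caps in w1,w3
for n,w,boxes in [("w1",w1,[(270,210,302,245),(270,160,302,192)]),("w3",w3,[(265,190,310,226),(265,115,310,155)])]:
    for b in boxes:
        g=w["image"][b[1]:b[3],b[0]:b[2]].max(2);m=(g<22).astype(np.uint8)
        k,l,s,ce=cv2.connectedComponentsWithStats(m); j=1+np.argmax(s[1:,4]) ; print(n,s[j].tolist(),(ce[j]+b[:2]).round(1))
E
python3 m.py
```

```text
corners [[535.5, 262.7, 74.0], [601.5, 262.9, 74.0], [535.4, 126.7, 74.0], [601.6, 126.9, 74.0]] ctr [568.5 194.8  74. ]
len 136.04755322890475 yaw 0.016914321409016 wid 66.0174602531458 66.15093301626334
cap z128.5 [568.3 159.5 128.5] face other z112 [568.3 232.8 112. ] cap other z120 [568.1 231.4 120. ]
w1 [9, 18, 14, 13, 136] [285.5 233.9]
w1 [9, 10, 15, 14, 140] [286.1 176.5]
w3 [12, 14, 18, 18, 235] [285.7 212. ]
w3 [12, 12, 19, 19, 220] [286.3 136.7]
```

Emit:
step_arm(increments=[[1, [4, 5, 20], [0, 0, 0]], [1, [4, 4, 25], [0, 0, 0]], [1, [0, 0, 20], [0, 0, 0]], [1, [0, 0, 0], [0, 0, 0]], [1, [0, 0, 0], [0, 0, 0]], [1, [0, 0, 0], [0, 0, 0]], [1, [0, 0, 0], [0, 0, 0]], [1, [0, 0, 0], [0, 0, 0]]])

```text
t: 5.52
ee_pos: [567.7, 162.7, 180.6]
tcp_rot: [-3.14, -0.002, 0.01]
ft_force: [-0.0, -0.0, 0.2]
gripper_width: 41.5
```

```bash
python3 - <<'E'
from h import *
import pickle
w1,w3=[pickle.load(open(f"w{i}.pkl","rb")) for i in (1,3)]
print(tri([ray(w1,285.5,233.9),ray(w3,285.7,212)]),tri([ray(w1,286.1,176.5),ray(w3,286.3,136.7)]))
o=env.get_obs();print({k:np.round(o[k],3).tolist() for k in ("t","ee_pos","tcp_rot","qpos","ft_force","gripper_width")},env.tcp_to_tips)
E
```

```text
[567.93646257 158.11841272 124.65207076] [568.06151841 230.6925091  111.94601808]
{'t': 5.517, 'ee_pos': [567.714, 162.688, 180.57], 'tcp_rot': [-3.14, -0.002, 0.01], 'qpos': [-0.671, 0.223, 0.403, 1.679, -0.092, 1.256, -0.24], 'ft_force': [-0.049, -0.031, 0.176], 'gripper_width': 41.53} 25.0
```

Emit:
step_arm(increments=[[1, [0.8, 4.7, 10], [0, 0, 0]], [1, [0, 0, 0], [0, 0, 0]], [1, [0, 0, 0], [0, 0, 0]], [1, [0, 0, 0], [0, 0, 0]], [1, [0, 0, 0], [0, 0, 0]], [1, [0, 0, 0], [0, 0, 0]], [1, [0, 0, 0], [0, 0, 0]], [1, [0, 0, 0], [0, 0, 0]], [1, [0, 0, 0], [0, 0, 0]]])

```text
t: 6.27
ee_pos: [567.8, 157.4, 169.0]
tcp_rot: [-3.141, -0.0, 0.009]
ft_force: [0.2, -0.4, -0.1]
gripper_width: 0.4
```

Now I'll press down in small steps. I expect first contact at TCP z of about 153 and the cap home at about 145.

Emit:
step_arm(increments=[[1, [0.5, 0, 8], [0, 0, 0]], [1, [0, 0, 6], [0, 0, 0]], [1, [0, 0, 3], [0, 0, 0]], [1, [0, 0, 2], [0, 0, 0]], [1, [0, 0, 0], [0, 0, 0]]])

```text
t: 6.68
ee_pos: [567.7, 157.2, 149.0]
tcp_rot: [3.141, 0.001, 0.009]
ft_force: [-0.3, -0.0, -0.3]
gripper_width: 0.3
```

Emit:
step_arm(increments=[[1, [0, 0, 1.5], [0, 0, 0]], [1, [0, 0, 1.5], [0, 0, 0]]])

```text
t: 6.85
ee_pos: [568.4, 157.4, 147.1]
tcp_rot: [-3.141, -0.001, 0.009]
ft_force: [0.1, 1.1, -0.6]
gripper_width: 0.7
```

Emit:
step_arm(increments=[[1, [0, 0, 1.5], [0, 0, 0]]])

```text
t: 6.93
ee_pos: [568.4, 157.4, 145.6]
tcp_rot: [-3.141, -0.0, 0.009]
ft_force: [0.2, 0.2, 0.5]
gripper_width: 0.6
```

Emit:
step_arm(increments=[[1, [0, 0, 1], [0, 0, 0]]])

```text
t: 7.02
ee_pos: [568.3, 157.3, 144.4]
tcp_rot: [-3.141, -0.0, 0.009]
ft_force: [0.4, 0.2, -0.8]
gripper_width: 0.4
```

There has been no force where I expected contact, so I'll look before going further.

```bash
python3 w.py w4 slide,retainer; python3 - <<'E'
from h import *
s=capture("scene")
print([(t,[(np.round(r["bbox"],1).tolist(),round(r["confidence"],2)) for r in recognise(s,t)[:2]]) for t in ("slide","retainer","other_slide")])
a=cv2.resize(s["image"][180:300,310:430],(600,600),interpolation=cv2.INTER_CUBIC)
cv2.imwrite("pics/s4.png",a)
E
```

```text
{'t': 7.017, 'ee_pos': [568.289, 157.338, 144.419], 'tcp_rot': [-3.141, -0.0, 0.009], 'qpos': [-0.66, 0.252, 0.402, 1.721, -0.105, 1.189, -0.221], 'ft_force': [0.383, 0.241, -0.794], 'gripper_width': 0.421}
70.70824742031652 278.4785906331082 208.23948045440272 [568. 240. 305.] [-0.302  0.001  0.009]
slide [([260.1, 201.3, 298.7, 244.3], 0.93)]
retainer [([266.5, 228.5, 291.8, 243.9], 0.59)]
[('slide', [([355.9, 224.0, 374.9, 247.7], 0.64)]), ('retainer', []), ('other_slide', [([389.2, 227.8, 405.0, 249.9], 0.52)])]
```

View pics/s4.png

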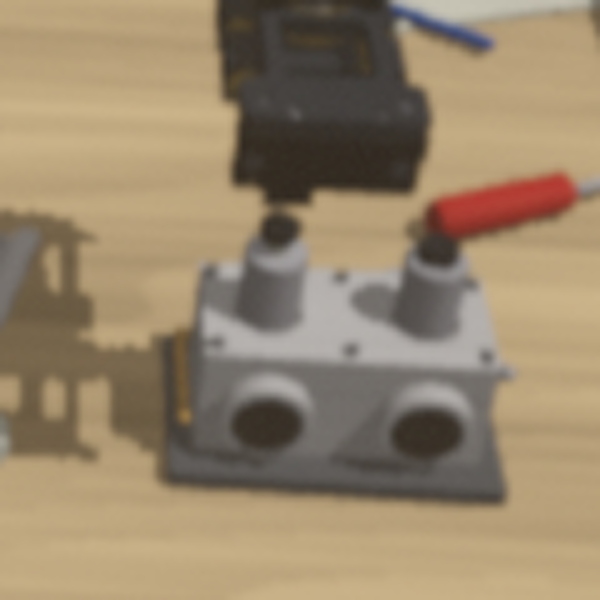

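```bash
python3 - <<'E'
from h import *
import pickle
s=capture("scene")
for z in (74,112,119.4,128,140): 
    u=proj(s,(568.3,157.5,z)); print(z,((u-[310,180])*5+2).round())
u=proj(s,(568.3,231.8,120)); print("other cap",((u-[310,180])*5+2).round())
w=pickle.load(open("w4.pkl","rb"))
for z in (112,120,128): print(z,proj(w,(568.3,157.8,z)).round(1))
cv2.imwrite("pics/w4c.png",cv2.resize(w["image"][170:290,220:340],(600,600),interpolation=cv2.INTER_CUBIC))
E
```

```text
74 [268. 314.]
112 [278. 253.]
119.4 [279. 240.]
128 [282. 226.]
140 [285. 206.]
other cap [442. 248.]
112 [278.2 237.9]
120 [278.2 242.6]
128 [278.2 247.6]
```

View pics/w4c.png

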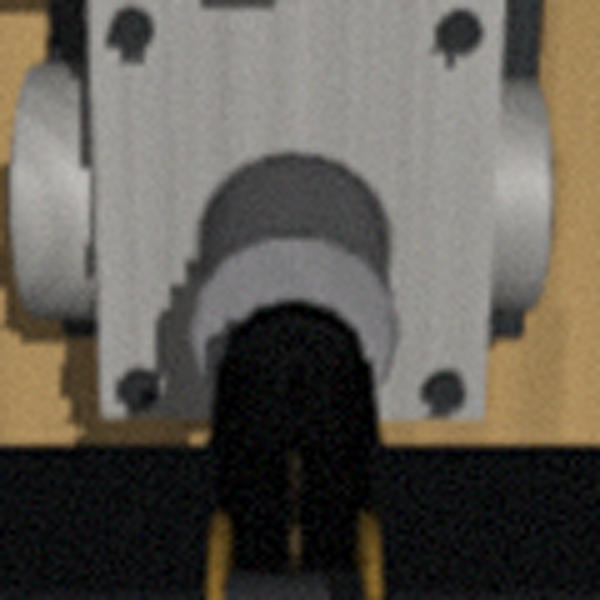

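The scene crop shows the cap still proud, with its top at about row 228 (z≈127), and the fingertips ending above it at about row 200. So there is no contact yet, which matches the zero force. I'll keep going down, watching the force.

Emit:
step_arm(increments=[[1, [0, 0, 1.5], [0, 0, 0]], [1, [0, 0, 1.5], [0, 0, 0]]])

```text
t: 7.58
ee_pos: [568.3, 157.3, 141.5]
tcp_rot: [-3.141, -0.0, 0.009]
ft_force: [0.4, 0.4, -0.8]
gripper_width: 0.4
```

Emit:
step_arm(increments=[[1, [0, 0, 1.5], [0, 0, 0]], [1, [0, 0, 1], [0, 0, 0]]])

```text
t: 7.75
ee_pos: [568.1, 157.3, 138.7]
tcp_rot: [3.142, 0.0, 0.009]
ft_force: [0.3, 0.4, -0.9]
gripper_width: 0.7
```

Emit:
step_arm(increments=[[1, [0, 0, 1.5], [0, 0, 0]], [1, [0, 0, 1], [0, 0, 0]]])

```text
t: 7.92
ee_pos: [568.2, 157.3, 136.2]
tcp_rot: [3.142, 0.0, 0.009]
ft_force: [0.5, 0.6, -0.5]
gripper_width: 0.8
```

Emit:
step_arm(increments=[[1, [0, 0, 1.5], [0, 0, 0]], [1, [0, 0, 1], [0, 0, 0]]])

```text
t: 8.08
ee_pos: [568.2, 157.3, 133.8]
tcp_rot: [3.142, 0.0, 0.009]
ft_force: [0.0, 0.6, -0.2]
gripper_width: 0.5
```

Emit:
step_arm(increments=[[1, [0, 0, 1], [0, 0, 0]], [1, [0, 0, 1], [0, 0, 0]]])

```text
t: 8.25
ee_pos: [568.3, 157.4, 131.9]
tcp_rot: [-3.141, -0.0, 0.009]
ft_force: [0.9, 0.5, -1.0]
gripper_width: 0.5
```

```bash
python3 - <<'E'
from h import *
s=capture("scene")
cv2.imwrite("pics/s5.png",cv2.resize(s["image"][190:260,330:420],(810//1-90,560),interpolation=cv2.INTER_CUBIC))
for z in (112,120,128,130): print(z,((proj(s,(568.3,157.5,z))-[330,190])*8+4).round())
E
```

```text
112 [285. 325.]
120 [288. 304.]
128 [291. 283.]
130 [292. 277.]
```

View pics/s5.png

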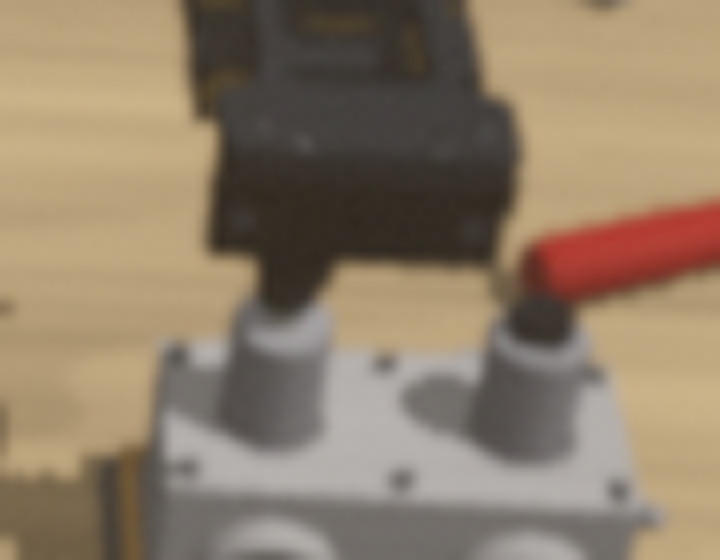

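The finger now appears just at the cap (crop rows 280–320), but there is still no clear force. I'll continue in 1 mm steps.

Emit:
step_arm(increments=[[1, [0, 0, 1], [0, 0, 0]]])

```text
t: 8.38
ee_pos: [568.3, 157.4, 131.0]
tcp_rot: [-3.141, -0.0, 0.009]
ft_force: [0.7, 0.4, 0.8]
gripper_width: 0.8
```

Emit:
step_arm(increments=[[1, [0, 0, 1], [0, 0, 0]]])

```text
t: 8.47
ee_pos: [568.3, 157.4, 130.0]
tcp_rot: [-3.141, -0.0, 0.009]
ft_force: [0.1, -0.1, -0.1]
gripper_width: 0.6
```

Emit:
step_arm(increments=[[1, [0, 0, 1], [0, 0, 0]]])

```text
t: 8.55
ee_pos: [568.4, 157.4, 129.1]
tcp_rot: [-3.141, -0.0, 0.009]
ft_force: [0.3, -0.0, 5.5]
gripper_width: 0.8
```

Emit:
step_arm(increments=[[1, [0, 0, 1], [0, 0, 0]]])

```text
t: 8.63
ee_pos: [568.8, 157.5, 128.7]
tcp_rot: [-3.141, -0.001, 0.009]
ft_force: [-0.0, -0.6, 5.5]
gripper_width: 0.4
```

The force is 5.5 N, so the cap is now in contact and sliding at TCP z≈129. I'll press on to the stop.

Emit:
step_arm(increments=[[1, [0, 0, 1.5], [0, 0, 0]], [1, [0, 0, 1.5], [0, 0, 0]]])

```text
t: 8.8
ee_pos: [568.8, 157.5, 125.9]
tcp_rot: [-3.141, -0.001, 0.009]
ft_force: [-0.9, -0.9, 4.1]
gripper_width: 0.6
```

Emit:
step_arm(increments=[[1, [0, 0, 1.5], [0, 0, 0]], [1, [0, 0, 1], [0, 0, 0]]])

```text
t: 8.97
ee_pos: [568.7, 157.5, 123.2]
tcp_rot: [-3.141, -0.001, 0.009]
ft_force: [-0.7, -0.2, 4.5]
gripper_width: 0.6
```

Emit:
step_arm(increments=[[1, [0, 0, 1], [0, 0, 0]]])

```text
t: 9.05
ee_pos: [568.7, 157.4, 122.1]
tcp_rot: [-3.141, -0.001, 0.009]
ft_force: [-0.5, -0.2, 5.2]
gripper_width: 0.6
```

Emit:
step_arm(increments=[[1, [0, 0, 1], [0, 0, 0]]])

```text
t: 9.13
ee_pos: [568.6, 157.4, 121.1]
tcp_rot: [-3.141, -0.001, 0.009]
ft_force: [-0.6, 0.4, 5.5]
gripper_width: 0.4
```

Emit:
step_arm(increments=[[1, [0, 0, 1], [0, 0, 0]]])

```text
t: 9.22
ee_pos: [569.1, 157.6, 120.8]
tcp_rot: [-3.141, -0.002, 0.009]
ft_force: [-1.9, -0.4, 13.0]
gripper_width: 0.2
```

Emit:
step_arm(increments=[[1, [0, 0, 1], [0, 0, 0]]])

```text
t: 9.3
ee_pos: [569.7, 157.7, 120.8]
tcp_rot: [-3.14, -0.003, 0.009]
ft_force: [-2.6, -0.3, 16.8]
gripper_width: 0.3
```

Emit:
step_arm(increments=[[1, [0, 0, 0.7], [0, 0, 0]]])

```text
t: 9.38
ee_pos: [570.1, 157.8, 120.8]
tcp_rot: [-3.14, -0.004, 0.009]
ft_force: [-2.5, -1.1, 17.9]
gripper_width: 0.7
```

The hard stop is clear. The cap travelled 8.4 mm, then the force rose to 18 N with no further motion at TCP z 120.8, so the cap is home. Taking the cap top at z=120, the tips are only about 1 mm ahead of the reported TCP, not 25 mm. The open-finger picture agrees (about 3 mm), so I'll use that for the grasp. Next I lift and open.

Emit:
step_arm(increments=[[1, [0, 0, -8], [0, 0, 0]], [-0.4, [0, 0, -10], [0, 0, 0]], [-0.4, [0, 0, 0], [0, 0, 0]], [-0.4, [0, 0, 0], [0, 0, 0]], [-0.4, [0, 0, 0], [0, 0, 0]], [-0.4, [0, 0, 0], [0, 0, 0]], [-0.4, [0, 0, 0], [0, 0, 0]], [-0.4, [0, 0, 0], [0, 0, 0]], [-0.4, [0, 0, 0], [0, 0, 0]], [-0.4, [0, 0, 0], [0, 0, 0]], [-0.4, [0, 0, 0], [0, 0, 0]]])

```text
t: 10.3
ee_pos: [568.2, 157.3, 135.7]
tcp_rot: [3.142, 0.0, 0.009]
ft_force: [0.7, 0.0, 0.1]
gripper_width: 57.0
```

```bash
python3 w.py w5 slide,retainer; python3 - <<'E'
from h import *
import pickle
w=pickle.load(open("w5.pkl","rb"))
i=w["image"]
print(*[(z,proj(w,(568.5,157.8,z)).round(1)) for z in (112,120)])
cv2.imwrite("pics/w5c.png",cv2.resize(i[150:290,190:370],None,fx=4,fy=4,interpolation=cv2.INTER_CUBIC))
E
```

```text
{'t': 10.3, 'ee_pos': [568.237, 157.288, 135.69], 'tcp_rot': [3.142, 0.0, 0.009], 'qpos': [-0.659, 0.26, 0.401, 1.731, -0.109, 1.173, -0.219], 'ft_force': [0.722, 0.009, 0.076], 'gripper_width': 57.024}
70.70824742031652 278.4785906331082 208.23948045440272 [568. 240. 296.] [-0.302  0.001  0.009]
slide [([255.0, 207.1, 299.3, 260.2], 0.74)]
retainer [([264.7, 229.0, 292.3, 259.4], 0.59), ([203.3, 308.2, 249.5, 338.6], 0.38)]
(112, array([278.6, 243. ])) (120, array([278.6, 248. ]))
```

View pics/w5c.png

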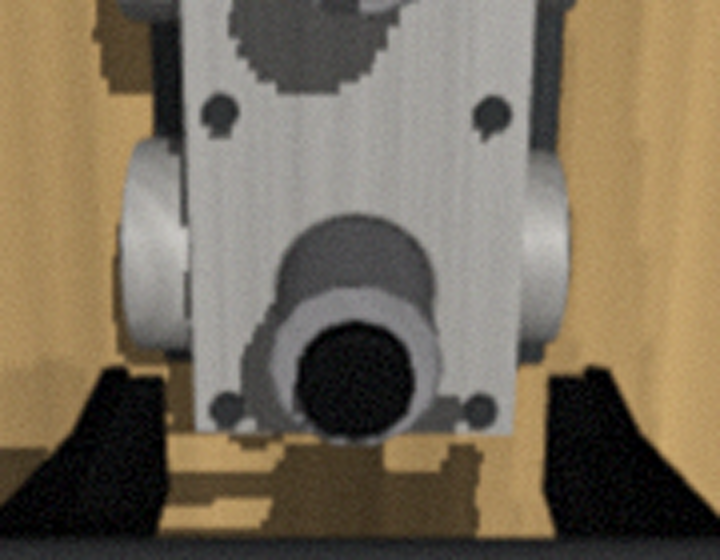

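The cap now sits concentric and seated at crop (354,380), with the jaws straddling it at columns 165 and 548. I descend to TCP z≈84 and grip.

Emit:
step_arm(increments=[[-0.4, [0.3, -0.5, 16], [0, 0, 0]], [-0.4, [0, 0, 16], [0, 0, 0]], [-0.4, [0, 0, 10], [0, 0, 0]], [-0.4, [0, 0, 6], [0, 0, 0]], [-0.4, [0, 0, 2], [0, 0, 0]]])

```text
t: 10.87
ee_pos: [567.9, 157.6, 84.6]
tcp_rot: [3.141, 0.002, 0.009]
ft_force: [-0.4, -0.4, 0.6]
gripper_width: 61.0
```

Emit:
step_arm(increments=[[1, [0, 0, 0], [0, 0, 0]], [1, [0, 0, 0], [0, 0, 0]], [1, [0, 0, 0], [0, 0, 0]], [1, [0, 0, 0], [0, 0, 0]], [1, [0, 0, 0], [0, 0, 0]], [1, [0, 0, 0], [0, 0, 0]], [1, [0, 0, 0], [0, 0, 0]]])

```text
t: 11.45
ee_pos: [568.7, 157.9, 86.1]
tcp_rot: [-3.141, -0.001, 0.009]
ft_force: [-0.9, -0.0, 0.0]
gripper_width: 27.9
```

Emit:
step_arm(increments=[[1, [0, 0, -5], [0, 0, 0]], [1, [0, 0, -10], [0, 0, 0]], [1, [0, 0, -15], [0, 0, 0]], [1, [0, 0, -20], [0, 0, 0]], [1, [0, 0, -25], [0, 0, 0]], [1, [0, 0, -30], [0, 0, 0]], [1, [0, 0, -30], [0, 0, 0]], [1, [0, 0, -30], [0, 0, 0]], [1, [0, 0, -20], [0, 0, 0]], [1, [0, 0, 0], [0, 0, 0]]])

```text
t: 12.28
ee_pos: [571.0, 158.2, 277.3]
tcp_rot: [-3.138, -0.009, 0.009]
ft_force: [0.7, 0.8, -0.8]
gripper_width: 28.2
```

```bash
python3 w.py w6 slide,other_slide,camera_head; python3 - <<'E'
from h import *
s=capture("scene");t=capture("top")
print([(n,q,[(np.round(r["bbox"],1).tolist(),round(r["confidence"],2)) for r in recognise(p,q)[:2]]) for n,p in (("s",s),("t",t)) for q in ("slide","other_slide","camera")])
E
```

```text
{'t': 12.283, 'ee_pos': [570.986, 158.229, 277.252], 'tcp_rot': [-3.138, -0.009, 0.009], 'qpos': [-0.674, 0.173, 0.414, 1.541, -0.071, 1.433, -0.248], 'ft_force': [0.67, 0.849, -0.802], 'gripper_width': 28.247}
70.70824742031652 278.4785906331082 208.23948045440272 [569. 240. 438.] [-0.298 -0.008  0.009]
slide [([251.6, 212.6, 308.0, 282.6], 0.63)]
other_slide [([260.8, 113.8, 290.7, 142.8], 0.83)]
camera_head [([251.1, 213.0, 309.7, 282.9], 0.6)]
[('s', 'slide', [([364.8, 167.9, 382.0, 199.0], 0.66)]), ('s', 'other_slide', [([206.5, 237.0, 232.8, 284.2], 0.67), ([389.0, 230.1, 407.5, 252.0], 0.58)]), ('s', 'camera', [([199.2, 237.6, 245.1, 302.9], 0.72)]), ('t', 'slide', []), ('t', 'other_slide', []), ('t', 'camera', [([316.2, 168.1, 347.4, 200.0], 0.83), ([372.9, 267.5, 413.8, 292.1], 0.7)])]
```

The slide is out and held: the opening reads 28 mm and the scene detection rose with the gripper. I'm moving toward the inspection camera, keeping high.

Emit:
step_arm(increments=[[1, [-1, 15, 0], [0, 0, 0]], [1, [-1, 30, 0], [0, 0, 0]], [1, [-1, 35, 0], [0, 0, 0]], [1, [-1, 35, 0], [0, 0, 0]], [1, [-1, 35, 0], [0, 0, 0]], [1, [-1, 35, 0], [0, 0, 0]], [1, [-1, 35, 0], [0, 0, 0]], [1, [-1, 30, 0], [0, 0, 0]], [1, [0, 15, 0], [0, 0, 0]], [1, [0, 0, 0], [0, 0, 0]], [1, [0, 0, 0], [0, 0, 0]]])

```text
t: 13.8
ee_pos: [562.2, -109.3, 270.9]
tcp_rot: [-3.141, -0.0, 0.005]
ft_force: [-0.1, 0.6, -0.7]
gripper_width: 28.1
```

```bash
python3 w.py v1 camera_head,camera,slide
```

```text
{'t': 13.8, 'ee_pos': [562.247, -109.31, 270.924], 'tcp_rot': [-3.141, -0.0, 0.005], 'qpos': [-0.39, 0.146, 0.602, 1.596, -0.083, 1.426, 0.224], 'ft_force': [-0.106, 0.561, -0.746], 'gripper_width': 28.105}
70.70824742031652 278.4785906331082 208.23948045440272 [562. -27. 431.] [-0.302  0.001  0.005]
camera_head [([322.4, 206.7, 370.5, 256.1], 0.75)]
camera [([306.2, 183.9, 380.6, 258.8], 0.68)]
slide [([250.4, 214.5, 304.5, 283.9], 0.86)]
```

Emit:
step_arm(increments=[[1, [0, 20, 0], [0, 0, 0]], [1, [0, 30, 0], [0, 0, 0]], [1, [0, 20, 0], [0, 0, 0]], [1, [0, 10, 0], [0, 0, 0]], [1, [0, 0, 0], [0, 0, 0]], [1, [0, 0, 0], [0, 0, 0]]])

```text
t: 14.5
ee_pos: [563.9, -185.9, 270.6]
tcp_rot: [-3.14, 0.0, 0.01]
ft_force: [-0.5, 0.5, -0.7]
gripper_width: 28.4
```

```bash
python3 w.py v2 camera_head,camera,slide; python3 - <<'E'
import cv2,numpy as np
a,b=[cv2.imread(f"pics/v{i}.png") for i in (1,2)]
c=lambda i:cv2.resize(i[90:290,280:410],None,fx=3,fy=3,interpolation=cv2.INTER_CUBIC)
cv2.imwrite("pics/v12.png",np.hstack([c(a),c(b)]))
E
```

```text
{'t': 14.5, 'ee_pos': [563.889, -185.889, 270.594], 'tcp_rot': [-3.14, 0.0, 0.01], 'qpos': [-0.283, 0.204, 0.654, 1.546, -0.126, 1.434, 0.388], 'ft_force': [-0.459, 0.458, -0.672], 'gripper_width': 28.393}
70.70824742031652 278.4785906331082 208.23948045440272 [ 564. -104.  431.] [-0.301  0.001  0.01 ]
camera_head [([325.3, 153.7, 377.4, 195.9], 0.78), ([362.9, 9.6, 412.8, 63.2], 0.23)]
camera [([308.6, 135.1, 384.1, 209.6], 0.93)]
slide [([251.5, 214.0, 307.4, 283.9], 0.59)]
```

View pics/v12.png

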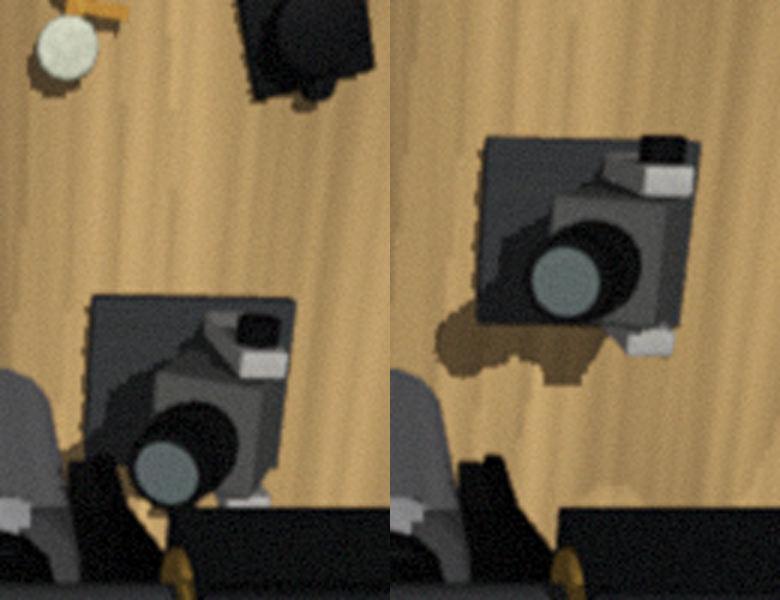

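The lens glass is at crop (166,473) in view 1 and (175,282) in view 2. In view 2 the base corners are at (94,137), (310,143), (290,327) and (87,322).

```bash
cat > g.py <<'E'
from h import *
import pickle
a,b=[pickle.load(open(f"v{i}.pkl","rb")) for i in (1,2)]
def cen(w,box,pred):
    im=w["image"][box[1]:box[3],box[0]:box[2]].astype(int); m=pred(im).astype(np.uint8)
    k,l,s,ce=cv2.connectedComponentsWithStats(m);j=1+np.argmax(s[1:,4]);return ce[j]+box[:2],s[j].tolist()
P=lambda im:(im.max(2)>75)&(im[...,0]>=im[...,2]+3)
l1,s1=cen(a,(318,232,352,262),P);l2,s2=cen(b,(322,168,352,200),P);print(l1,s1,l2,s2)
h1=(280+165.5/3,90+472.5/3);h2=(280+174.5/3,90+281.5/3);print("hand",h1,h2)
for u,v in((l1,l2),(h1,h2)):
    print("tri",tri([ray(a,*u),ray(b,*v)]).round(1),"z115",atz(a,*u,115).round(1),atz(b,*v,115).round(1))
C=np.array([atz(b,280+x/3,90+y/3,12) for x,y in[(94,137),(310,143),(290,327),(87,322)]])
C1=np.array([atz(a,280+x/3,90+y/3,12) for x,y in[(92,296),(295,299)]])
print(C.round(1).tolist(),C1.round(1).tolist())
for p,q in((0,1),(3,2),(0,3),(1,2)):
    d=C[q]-C[p];print(np.linalg.norm(d).round(1),np.degrees(np.arctan2(d[1],d[0])).round(2))
d=C1[1]-C1[0];print(np.linalg.norm(d),np.degrees(np.arctan2(d[1],d[0])))
print("ctr",C.mean(0).round(1))
E
python3 g.py
```

```text
[335.22039474 247.23684211] [8, 6, 20, 20, 304] [338.04199475 183.49081365] [6, 5, 22, 22, 381]
hand (335.1666666666667, 247.5) (338.1666666666667, 183.83333333333331)
tri [ 628.9 -172.9  114.4] z115 [ 628.9 -172.7  115. ] [ 628.7 -172.8  115. ]
tri [ 629.  -173.3  114.2] z115 [ 628.8 -173.   115. ] [ 628.8 -173.2  115. ]
[[608.5, -128.5, 12.0], [707.9, -130.2, 12.0], [708.2, -218.0, 12.0], [608.8, -216.4, 12.0]] [[609.1, -127.3, 12.0], [707.6, -128.3, 12.0]]
99.5 -0.99
99.4 -0.88
87.9 -89.79
87.8 -89.82
98.49920485519773 -0.5474581817511746
ctr [ 658.3 -173.3   12. ]
```

Both views put the lens at (628.8,-173,114.5), which agrees with the stated 115, and the camera yaw is about -0.5°. The focus is therefore near (579,-172.5,201.5). I tilt the tool +30° about its y first, then correct.

Emit:
step_arm(increments=[[1, [0, 0, 0], [0, 0, 0.9]], [1, [0, 0, 0], [0, 3, 0]], [1, [0, 0, 0], [0, 5, 0]], [1, [0, 0, 0], [0, 5, 0]], [1, [0, 0, 0], [0, 5, 0]], [1, [0, 0, 0], [0, 5, 0]], [1, [0, 0, 0], [0, 4, 0]], [1, [0, 0, 0], [0, 3, 0]], [1, [0, 0, 0], [0, 0, 0]], [1, [0, 0, 0], [0, 0, 0]]])

```text
t: 15.53
ee_pos: [563.0, -186.7, 270.9]
tcp_rot: [-3.14, -0.523, -0.008]
ft_force: [0.3, 0.5, -0.2]
gripper_width: 28.1
```

```bash
cat > go.py <<'E'
from h import *
y=np.radians(-0.5); l=np.array([-.5*np.cos(y),-.5*np.sin(y),np.sqrt(.75)])
lens=np.array([628.8,-172.9,114.7]); F=lens+100*l; T=F+48.1*l
o=env.get_obs();M=R.from_euler("xyz",o["tcp_rot"]).as_matrix()
print("t",o["t"],o["ee_pos"].round(2),o["gripper_width"].round(2),o["ft_force"].round(2))
print("angle err",np.degrees(np.arccos(M[:,2]@-l)).round(2),"turn(tool,deg)",np.degrees(np.cross([0,0,1],M.T@-l)).round(2))
print("shift(tool)",(M.T@(T-o["ee_pos"])).round(2),"underside err",(o["ee_pos"]+48.1*M[:,2]-F).round(2))
E
python3 go.py
```

```text
Traceback (most recent call last):
  File "go.py", line 5, in <module>
    print("t",o["t"],o["ee_pos"].round(2),o["gripper_width"].round(2),o["ft_force"].round(2))
                                          ^^^^^^^^^^^^^^^^^^^^^^^^
AttributeError: 'float' object has no attribute 'round'
```

```bash
sed -i 's/o\["gripper_width"\].round(2)/o["gripper_width"]/' go.py; python3 go.py
```

```text
t 15.5333 [ 563.01 -186.73  270.88] 28.099177346288368 [ 0.31  0.48 -0.18]
angle err 0.14 turn(tool,deg) [-0.13  0.03  0.  ]
shift(tool) [-21.19 -14.38  20.03] underside err [  8.23 -14.36  27.91]
```

Emit:
step_arm(increments=[[1, [-5, -4, 5], [0, 0, 0]], [1, [-7, -5, 7], [0, 0, 0]], [1, [-6, -4, 5], [0, 0, 0]], [1, [-3, -1.4, 3], [0, 0, 0]], [1, [0, 0, 0], [0, 0, 0]], [1, [0, 0, 0], [0, 0, 0]], [1, [0, 0, 0], [0, 0, 0]], [1, [0, 0, 0], [0, 0, 0]]])

```text
t: 16.2
ee_pos: [555.9, -173.2, 243.5]
tcp_rot: [3.141, -0.524, -0.007]
ft_force: [-0.6, 0.2, -0.4]
gripper_width: 28.0
```

```bash
python3 go.py; python3 - <<'E'
from h import *
s=capture("scene");w=capture("wrist")
for n,p in(("s",s),("w",w)):
  for q in("slide","camera_head","other_slide"): print(n,q,[(np.round(r["bbox"],1).tolist(),round(r["confidence"],2)) for r in recognise(p,q)[:2]])
print([proj(s,x).round(1) for x in((578.8,-172.5,201.3),(541.8,-172.2,265.4),(628.8,-172.9,114.7),(568.5,231.8,120),(568.5,157.8,74))])
A=cv2.resize(s["image"][180:300,170:270],(500,600),interpolation=cv2.INTER_CUBIC)
B=cv2.resize(s["image"][215:285,340:420],(280,245),interpolation=cv2.INTER_CUBIC);B=np.vstack([B,cv2.resize(w["image"],(280,210)),np.zeros((145,280,3),np.uint8)])
cv2.imwrite("pics/fin.png",np.hstack([A,B]))
E
```

```text
t 16.2 [ 555.9  -173.18  243.49] 28.010687316131804 [-0.63  0.16 -0.41]
angle err 0.06 turn(tool,deg) [-0.03 -0.05  0.  ]
shift(tool) [-1.26 -0.92 -0.12] underside err [ 1.18 -0.9   0.55]
s slide [([214.4, 163.5, 230.6, 201.0], 0.58)]
s camera_head [([204.2, 236.7, 235.3, 286.4], 0.92), ([285.0, 255.7, 313.0, 272.8], 0.57)]
s other_slide [([389.8, 227.7, 404.5, 248.9], 0.75)]
w slide [([251.9, 214.2, 305.0, 284.2], 0.88)]
w camera_head [([261.2, 161.6, 294.6, 208.9], 0.94), ([190.1, 1.0, 229.9, 60.6], 0.2)]
w other_slide [([221.8, 140.1, 305.0, 214.7], 0.56)]
[array([221.2, 194.7]), array([222.1, 161.4]), array([220. , 238.6]), array([398. , 229.3]), array([363.4, 242.5])]
```

View pics/fin.png

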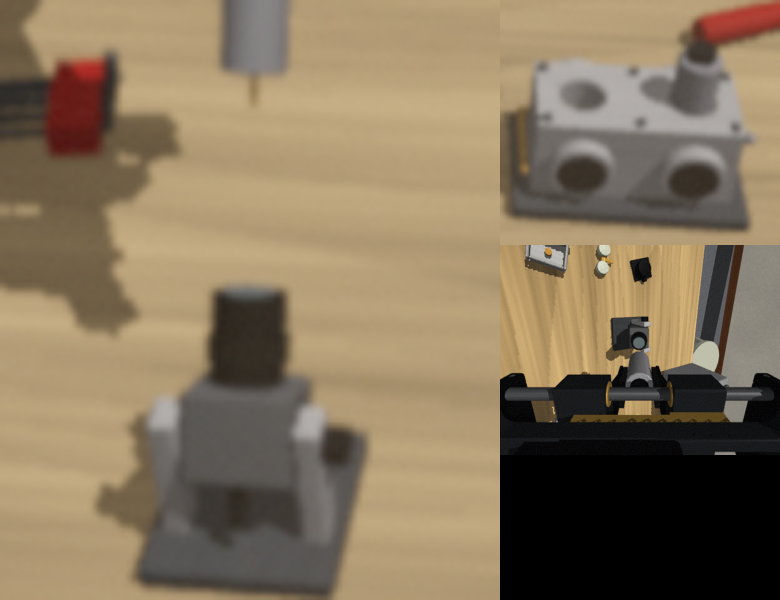

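The final view shows the slide's underside edge at crop (255,73), which is pixel (221,194.6) against the predicted (221.2,194.7). The lens is at (249,293), also as predicted. The twin is still in its bore and the other bore is empty. I'll make one fine correction.

Emit:
step_arm(increments=[[1, [-1.2, -0.9, 0], [0, 0, 0]], [1, [0, 0, 0], [0, 0, 0]], [1, [0, 0, 0], [0, 0, 0]], [1, [0, 0, 0], [0, 0, 0]], [1, [0, 0, 0], [0, 0, 0]], [1, [0, 0, 0], [0, 0, 0]]])

```text
t: 17.1
ee_pos: [554.5, -171.9, 242.4]
tcp_rot: [-3.142, -0.524, -0.007]
ft_force: [0.3, -0.0, -1.9]
gripper_width: 27.9
```

```bash
python3 go.py; python3 -c "
from h import *
print(np.abs(env.get_obs()['dq']).max());print(workorder.job_done())"
```

```text
t 17.1 [ 554.55 -171.86  242.4 ] 27.92983550191856 [ 0.31 -0.05 -1.91]
angle err 0.06 turn(tool,deg) [-0.06 -0.01  0.  ]
shift(tool) [ 0.46  0.39 -0.38] underside err [-0.2   0.44 -0.55]
0.0019608994079668486
the job is handed in; nothing more can be done
None
```

The job is handed in at about 17 s of the 45 s allowed. I pressed the proud cap fully home in its bore, drew that slide out, and the arm is holding its underside at the inspection camera's focus point.

- **Cap:** it moved 8.4 mm at about 5 N, then stopped dead while the force rose to 18 N. The wrist picture then showed it seated.
- **Final pose:** by the arm's own readings, the slide's underside is within about 1 mm of the focus point. It is 0.06° off my measured line of sight, and the arm is still. The scene picture, taken just before a last correction of about 1.5 mm, agreed on the underside and lens positions. I did not check the slide's own tilt in the grip separately.
- **Rest of the scene:** the twin slide is still in its bore. The force readings never showed contact on the way to or at the camera, and no bench part was approached.

**Disagreements:**
- The fingertips proved to be about 1 mm ahead of the reported TCP, not 25 mm. I used the value found by contact for the grasp.
- The grip reads 28 mm on the 30 mm slide.
- My first two-view height for the twin's cap came out about 8 mm low, so I used it only for comparison.

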